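# Roll the drum into the light gate

### The arm

A 7-joint arm with a two-finger parallel gripper is mounted at the origin on the work surface. World frame = base frame: x ahead of the robot, y to its left, z up, the work surface at z = 0. Lengths are in mm, angles in rad, forces in N, time in s.
With the tool pointing down it reaches from about 400 to 875 mm from the base axis. Payload 4.4 kg.
Tool frame: the origin (TCP) lies at the very end of the fingers, on their centre line; the grasp point (between the pads) lies 19 mm behind it (ctrl.grip_depth is the distance from the TCP to the grasp point, in mm); z points along the fingers, x is the direction in which the jaws open and shut, and the axes are right-handed (so a half turn about z gives the same grasp; the last joint's range is limited). The gripper opens to 85 mm and grips with 20 to 120 N. Pads are 22 mm wide; open, the fingers measure 114 mm over their backs; the gripper's body (76 mm by 85 mm) begins 54 mm behind the grasp point. The pads swing forward as they close: fully open they stand 13 mm farther back than shut.
Start: joints at [-1.371, 0.628, 0.038, 1.517, -0.027, 0.996, -0.02], TCP at [170.718, 627.195, 231.313] pointing down, gripper open.
Joint ranges: [-3.06, 3.06], [-0.37, 2.12], [-1.25, 1.32], [0.18, 2.47], [-1.1, 4.24], [0.23, 1.98], [-2.94, 2.94]. Speed limits (rad/s): [2.57, 2.57, 3.14, 3.14, 3.14, 3.14, 3.14].

### API

Orientations are given as [roll, pitch, yaw] about the fixed x, y, z axes, in that order (R = Rz(yaw) Ry(pitch) Rx(roll)).
In Python, from cell import ctrl gives the robot as it stands.
- The arm moves only by the shell command python3 -m creep 'ROWS'. ROWS is JSON, a list of rows, each an object with "hand": the opening, from 0 (shut) to 1 (fully open); "travel": the shift along the tool's x, y, z in cm, a list of three; "angular": the turn, a rotation vector about the tool's x, y, z in degrees, a list of three. In form: [{"hand": hand, "travel": [tx, ty, tz], "angular": [rx, ry, rz]}, ...]. A call has 1 to 20 rows; each row is the pose to reach, as a shift and turn from the pose measured when the call began, along the tool's axes at that moment; what a row does not reach only later rows make up. A row lasts 1/10 s, in which the tool goes at most 50 mm and 8.59 degrees, less where a joint would pass 70% of its speed; a pose out of reach is approached as far as the arm can. A call with a gripper value outside its range is refused whole. The fingers move at their own pace and stop on an object; the grip force is fixed at half the most. Time passes only in rows, so rows that repeat a pose let the fingers close. It gives the time, the measured TCP pose, the force and the opening at its end, in the units of the state.
- ctrl.read_state(): the state, without advancing time (a new reading comes with each control period).
- ctrl.get_image(name): name is "scene" or "side" or "wrist"; returns a dict with "frame" (480x640x3 uint8, red, green, blue), "fx", "fy", "cx", "cy" (pixels), "origin" and "orientation" of the camera in the world. Camera axes: x right, y down, z forward; pixel columns grow to the right and rows downward; lengths in mm; the calibration is good to about 2 mm. A picture is of the moment at which its call begins. There is no depth.
- ctrl.finish_job(): hands the job in, once; it reports no verdict.
Trained networks look in the newest picture that a camera, given by its name, has taken for a name from the list of things; names that differ only in an ending like _2 or _b are one class to them, and where a whole thing is asked for, a point or a joint stands for the part that bears it (a point fixed in the world has none). Each returns a list of dicts, best first, with "confidence" (0 to 1); they miss things now and then, are a little off and sometimes report something else, mostly with a low value. They report only what shows in the picture. A call takes as long as a camera call. They do not tell look-alikes from the thing itself.
- ctrl.regions_of(camera, thing): "region" (480x640 bool, what is visible of it).
- ctrl.spot_point(camera, thing): "at" ([x, y, z] in mm, in world coordinates, good to about 4 mm: a listed point, or the origin of a listed thing).
The state is a dict: "clock": time; "qpos": joint angles; "qd": joint speeds; "tau": joint torques, N m; "eef_pos": TCP position; "tool_rot": TCP orientation; "force": force on the tool from outside, world axes, zero at the start; "torque": the same for the moment, N m; "width": finger opening in mm.
Only numpy, scipy, OpenCV 4.12 (cv2) and the standard library are available. Lean on these libraries where they do the work, as an engineer would, in place of code of your own. Each camera call takes 0.05 s, during which the arm holds its last target. There are 200 camera calls.

### The job

Set up the rolling experiment: with the fingertips on top of the metal drum, roll it along its track, away from the tall end stop, until it rests centred between the two posts of the light gate, then let go of it and leave it lying still there. Only push on it from above: do not grip it, push it from low behind, drag it or lift it off the track, and leave the stop block and the other things on the bench where they are.

Things in the scene. Friction and masses are not known exactly. Their poses are not given: they have to be found in the camera images.
- track: fixed aluminium track, 320 (its x) x 110 mm; origin on the bench under its centre. The drum must roll to its +x. Level running surface 12 mm above the bench; side lips 8 mm higher, 100 mm apart. The tall end stop close behind the drum is 52 mm above the bench (inner face at x = -146 mm), the far one 32 mm (inner face at x = +146).
- drum: loose metal roller, 64 mm diameter, 90 mm long, 0.25 to 0.5 kg, lying across the track by the tall stop. Origin mid-axis, 44 mm above the bench; top at 76 mm. y: its axis, along the track's y; z: up at the start, turns as it rolls. Slight rolling resistance: left at rest it stays. A tip pressing on its top without slip travels twice as far as the drum.
- beam (a point): middle of the gate's beam, 44 mm above the bench (height of the drum's axis), over the track's centre line; axes parallel to the track's. The gate is two fixed black posts, 22 mm wide along the track, 62 mm tall, at track y = +70 and -70 mm, a thin white index line on top of each, 80 to 140 mm along the track from the drum's start.
- block: steel stop block 22 x 60 x 30 mm lying across the far end of the track, beyond the light gate; origin under its centre. Leave alone
- weight: brass knobbed weight, 40 mm wide, 56 mm tall, standing beside the track; origin under its centre. Leave alone
- puck: plain upright steel cylinder, 44 mm wide, 45 mm tall, standing beside the track; origin under its centre. Leave alone
- driver: screwdriver lying on the bench; origin at the underside of it. Leave alone
- tape: black tape-roll core (ring) 90 mm wide, 24 mm tall, lying flat; origin under its centre. Leave alone
- pot: grey open plastic cup 70 mm wide, 85 mm tall; origin under its centre. Leave alone
- meter: grey hand-held meter 150 x 75 x 34 mm lying flat; origin under its centre. Leave alone
There are look-alikes about, which are no part of the job. What is shaped like the drum but yellow is not meant. Leave any red look-alike of the part that bears beam alone.

How it is judged:
By the outcome, as a careful person would: the job done as asked, in the order asked, and still so for the second after the job is handed in, with the robot touching nothing.
It also fails if it takes over 72 s, if anything falls off the work surface, if the arm or the gripper's body presses on something with over 40 N, if the wrist force passes 120 N, or if a joint passes its speed limit or range.

## Working session

There is one attempt and no reset: what is moved stays moved. The work goes in short steps, Python scripts to look and compute and a shell command to move; the robot and the scene stay as the last step left them, time stands still between calls to the robot, and variables do not carry over. Pictures are saved under pics/ and viewed, about 8 in all and at most 12, crops included, and the job is handed in when it is done.

```bash
mkdir -p pics; cat > h.py <<'E'
import numpy as np, cv2
from cell import ctrl
from scipy.spatial.transform import Rotation as R
def rot(o):
    o=np.array(o,float)
    return o if o.shape==(3,3) else (R.from_euler('xyz',o).as_matrix() if o.shape==(3,) else R.from_quat(o).as_matrix())
def save(im,n): cv2.imwrite('pics/'+n,im['frame'][...,::-1])
def ray(im,u,v,z):
    d=rot(im['orientation'])@np.array([(u-im['cx'])/im['fx'],(v-im['cy'])/im['fy'],1]);o=np.array(im['origin'])
    return o+d*(z-o[2])/d[2]
def proj(im,p):
    q=rot(im['orientation']).T@(np.array(p)-im['origin']);return [im['fx']*q[0]/q[2]+im['cx'],im['fy']*q[1]/q[2]+im['cy']]
E
python3 - <<'E'
from h import *
s=ctrl.read_state();print(s['clock'],s['eef_pos'],s['tool_rot'],s['force'],s['width'])
for c in ['scene','side']:
    im=ctrl.get_image(c);save(im,c+'1.png');print(c,im['origin'],im['orientation'])
    for t in ['drum','beam','track','block']:
        print(t,[(np.round(d['at']).tolist(),round(d['confidence'],2),np.round(proj(im,d['at'])).tolist()) for d in ctrl.spot_point(c,t)])
print(ctrl.read_state()['clock'])
E
```

```text
0.0 [170.53342358 626.57179327 230.38392213] [3.14159079e+00 1.92325250e-03 1.30500403e+00] [-0.41054553 -0.08305184  0.03368344] 85.4558830444594
scene [987.66664972 563.97558716 757.05460699] [-2.32013055  0.01839063  2.38293921]
drum [([525.0, -108.0, 44.0], 0.7, [280.0, 232.0]), ([348.0, -175.0, 33.0], 0.62, [318.0, 191.0])]
beam [([320.0, 146.0, 48.0], 0.95, [425.0, 242.0])]
track [([700.0, -23.0, 3.0], 0.29, [242.0, 306.0])]
block [([602.0, 104.0, 12.0], 0.57, [319.0, 312.0])]
side [ 103.90279437 -772.04214525  954.21014626] [-2.3736285   0.01916218 -0.52445205]
drum [([353.0, -179.0, 31.0], 0.77, [288.0, 314.0]), ([525.0, -109.0, 43.0], 0.75, [334.0, 263.0])]
beam [([400.0, 458.0, 1.0], 0.49, [211.0, 173.0])]
track [([557.0, -11.0, 2.0], 0.83, [326.0, 245.0])]
block [([601.0, 100.0, 15.0], 0.5, [319.0, 212.0])]
0.5
```

View pics/scene1.png

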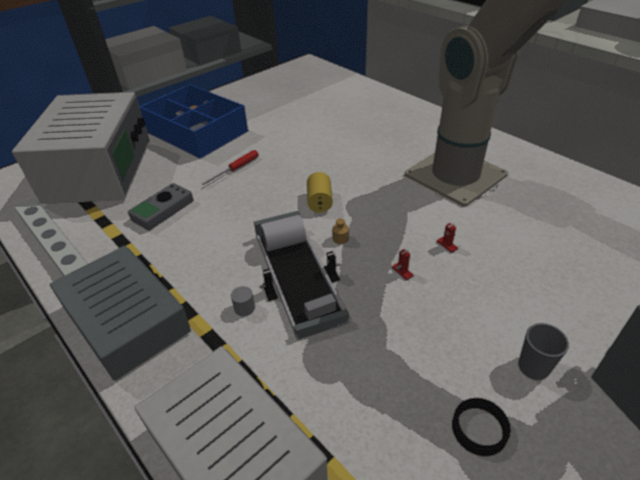

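View pics/side1.png

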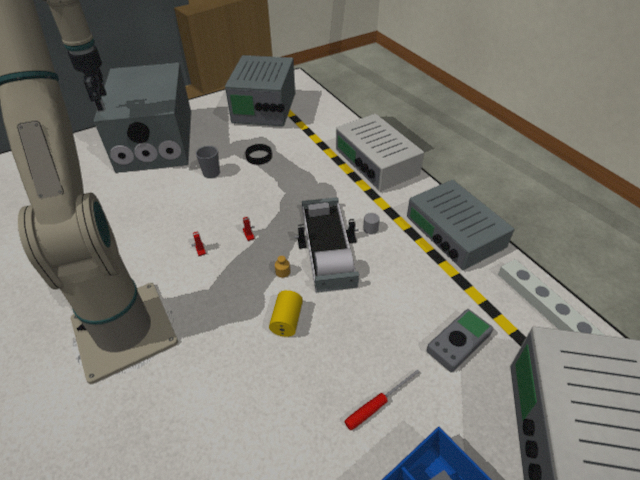

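Scene: the candidates for the drum are the metal roller (280,232) and the yellow roller (318,191). For the gate they are the black posts (268,283)/(332,265) and the red pair (403,265)/(448,237). I choose the metal roller and the black posts. Side view agrees: drum (334,263), black posts (302,236)/(351,231).

```bash
python3 - <<'E'
from h import *
a=cv2.imread('pics/scene1.png')[205:335,225:355];b=cv2.imread('pics/side1.png')[190:300,270:380]
cv2.imwrite('pics/crop1.png',np.hstack([cv2.resize(a,(400,400),interpolation=cv2.INTER_CUBIC),cv2.resize(b,(400,400),interpolation=cv2.INTER_CUBIC)]))
E
```

```text
(no output)
```

View pics/crop1.png

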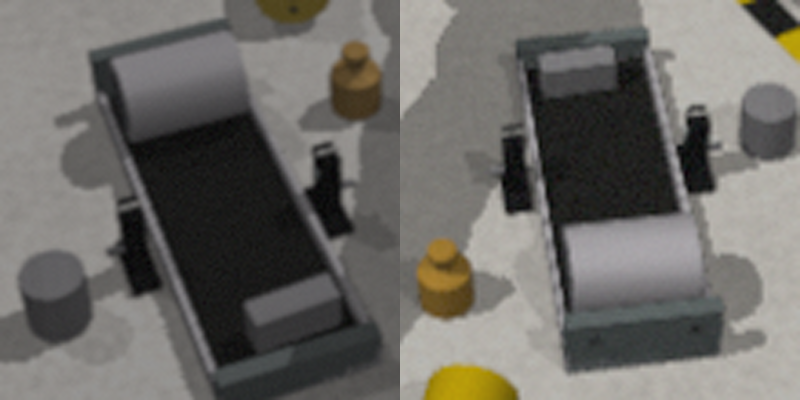

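```bash
python3 - <<'E'
from h import *
a=ctrl.get_image('scene');b=ctrl.get_image('side')
A=[ray(a,*p,62) for p in [(267.3,272),(330.3,253.8)]];B=[ray(b,*p,62) for p in [(351.7,220.3),(300.8,224.9)]]
print(np.round(A,1),np.round(B,1))
for P in(A,B):
    d=P[1]-P[0];print('len',np.linalg.norm(d),'yaw x',np.degrees(np.arctan2(d[1],d[0]))-90,'mid',(P[0]+P[1])/2)
for c,im in(('scene',a),('side',b)):
    for r in ctrl.regions_of(c,'drum'):
        m=r['region'];ys,xs=np.nonzero(m);u,v=xs.mean(),ys.mean();print(c,u,v,r['confidence'],ray(im,u,v,44+15))
    print([d['at'] for d in ctrl.spot_point(c,'drum')])
# block & track ends, scene
print('block',ray(a,225+295*.325,205+293*.325,42)) 
s=ctrl.read_state();print(s['tool_rot'])
w=ctrl.get_image('wrist');print(w['origin'],w['orientation'],w['fx'])
Rt=rot(s['tool_rot']);print(Rt.T@(np.array(w['origin'])-s['eef_pos']),Rt.T@rot(w['orientation']))
E
```

```text
[[632.9 -14.5  62. ]
 [504.9  36.9  62. ]] [[636.1 -17.2  62. ]
 [508.3  39.2  62. ]]
len 137.94757808334677 yaw x 68.09444003818345 mid [568.91679509  11.20100011  62.        ]
len 139.66581154943535 yaw x 66.19522636210255 mid [572.1818091   10.99678288  62.        ]
scene 319.63467829880045 192.39367502726282 0.94 [ 372.64094313 -140.66273332   59.        ]
scene 283.4728171334432 232.48846787479408 0.81 [530.40393768 -88.14733019  59.        ]
[[345.2, -180.7, 34.7], [523.0, -108.7, 43.3]]
side 333.6459554513482 262.2379835873388 0.9 [ 515.96823884 -118.31553642   59.        ]
side 285.72165820642977 314.01522842639594 0.63 [ 339.7226311 -195.1206147   59.       ]
[[354.3, -179.1, 31.7], [522.8, -108.5, 41.3]]
block [594.48827893 103.8461462   42.        ]
[-3.14156197e+00 -4.30446371e-05  1.30499764e+00]
[100.46704462 646.22810323 373.71878008] [2.85022570e+00 3.97831846e-04 1.30479964e+00] 337.55110536490577
[-7.90198398e-02 -7.27797414e+01 -1.42368735e+02] [[ 9.99999883e-01 -6.30123167e-05 -4.79173659e-04]
 [ 1.98018294e-04  9.57843287e-01  2.87291139e-01]
 [ 4.40870393e-04 -2.87291201e-01  9.57843187e-01]]
```

Gate mid at about (570.5, 11), track x at about 67–68° yaw. The drum is at about (523,-108), so it has to roll about 128 mm. Next I move above the track with the jaws across it.

```bash
python3 -m creep '[{"hand":0.3,"travel":[-28,27,0],"angular":[0,0,48]},{"hand":0.3,"travel":[-28,27,0],"angular":[0,0,48]},{"hand":0.3,"travel":[-28,27,0],"angular":[0,0,48]},{"hand":0.3,"travel":[-28,27,0],"angular":[0,0,48]},{"hand":0.3,"travel":[-28,27,0],"angular":[0,0,48]},{"hand":0.3,"travel":[-28,27,0],"angular":[0,0,48]},{"hand":0.3,"travel":[-57.5,53.9,0],"angular":[0,0,97.3]},{"hand":0.3,"travel":[-57.5,53.9,0],"angular":[0,0,97.3]},{"hand":0.3,"travel":[-57.5,53.9,0],"angular":[0,0,97.3]},{"hand":0.3,"travel":[-57.5,53.9,0],"angular":[0,0,97.3]},{"hand":0.3,"travel":[-57.5,53.9,0],"angular":[0,0,97.3]},{"hand":0.3,"travel":[-57.5,53.9,0],"angular":[0,0,97.3]},{"hand":0.3,"travel":[-57.5,53.9,0],"angular":[0,0,97.3]},{"hand":0.3,"travel":[-57.5,53.9,0],"angular":[0,0,97.3]},{"hand":0.3,"travel":[-57.5,53.9,0],"angular":[0,0,97.3]},{"hand":0.3,"travel":[-57.5,53.9,0],"angular":[0,0,97.3]},{"hand":0.3,"travel":[-57.5,53.9,0],"angular":[0,0,97.3]},{"hand":0.3,"travel":[-57.5,53.9,0],"angular":[0,0,97.3]},{"hand":0.3,"travel":[-57.5,53.9,0],"angular":[0,0,97.3]},{"hand":0.3,"travel":[-57.5,53.9,0],"angular":[0,0,97.3]}]'
python3 - <<'E'
from h import *
im=ctrl.get_image('wrist');save(im,'w1.png')
for r in ctrl.regions_of('wrist','drum'):
    ys,xs=np.nonzero(r['region']);print(r['confidence'],xs.min(),xs.max(),ys.min(),ys.max())
for t in('drum','beam','track'):print(t,[(np.round(d['at'],1),d['confidence']) for d in ctrl.spot_point('wrist',t)])
s=ctrl.read_state();print(s['clock'],s['eef_pos'],s['tool_rot'],s['force'],s['width'])
E
```

```text
clock: 2.85
eef_pos: [539.3, -67.4, 231.2]
tool_rot: [-3.141, 0.001, -0.391]
force: [-0.4, 0.8, 0.3]
width: 25.6
0.9 275 371 225 288
0.57 176 244 309 398
drum [(array([ 522.4, -106.8,   40.4]), 0.61)]
beam []
track [(array([ 5.652e+02, -9.300e+00,  5.000e-01]), 0.68)]
3.1 [539.7043229  -68.50049759 231.41643168] [-3.14130932e+00 -4.73257472e-05 -3.92102213e-01] [-0.72229525  0.06828217  0.05222262] 25.808426016644372
```

View pics/w1.png

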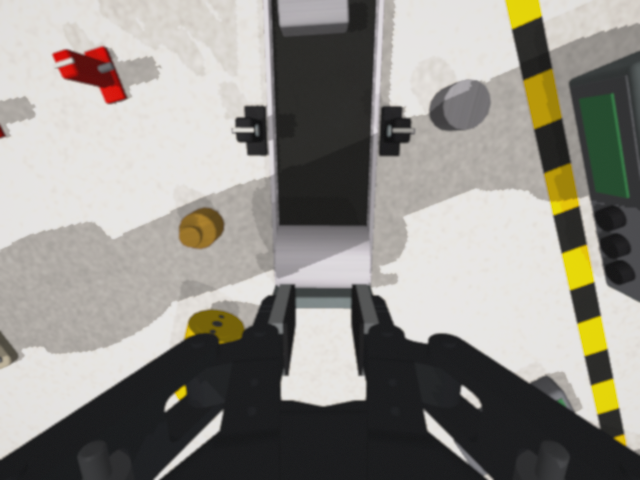

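The wrist view shows the drum at (275–371, 225–288) against the stop, and the gate index lines at (245,130) and (400,130), both level, so the yaw is aligned. The tips straddle the centre line.

```bash
cat >> h.py <<'E'
TH=np.arctan2(1,0)-0.392  # track yaw = tool yaw + 90deg
X=np.array([np.cos(TH),np.sin(TH),0]);Y=np.array([-X[1],X[0],0])
def edges(im,v0,v1,u=322):
    # drum axis along X from front(v0)/rear(v1) tangent rays, bisector at z=44
    o=np.array(im['origin']);an=[]
    for v in(v0,v1):
        d=rot(im['orientation'])@np.array([0,(v-im['cy'])/im['fy'],1]);an.append(np.arctan2(d@X,-d[2]))
    R1=(o[2]-44)/np.cos(np.mean(an))*abs(np.sin((an[0]-an[1])/2))
    return o@X+(o[2]-44)*np.tan(np.mean(an)),R1
E
python3 - <<'E'
from h import *
im=ctrl.get_image('wrist')
g=np.array([ray(im,245,130,62),ray(im,400,130,62)]);m=g.mean(0);d=g[0]-g[1];print(g,m,np.degrees(np.arctan2(d[1],d[0]))-90,np.degrees(TH),np.linalg.norm(d))
gray=cv2.cvtColor(im['frame'],cv2.COLOR_RGB2GRAY)
print(gray[218:300,300:345].mean(1).round().astype(int))
c=gray[122:140,:].astype(int);print(c[:,236:254].mean(1).round(),c[:,392:410].mean(1).round())
print('beam X,Y',m@X,m@Y,'drum',edges(im,224.5,288.5))
l=[ray(im,*p,44)for p in[(276,255),(371,255)]];print('drum Y',[p@Y for p in l])
e=ctrl.read_state()['eef_pos'];print('tcp',e@X,e@Y, 'tall stop',)
E
```

```text
[[507.14335624  31.25940273  62.        ]
 [633.04638086 -20.82329261  62.        ]] [570.09486855   5.21805506  62.        ] 67.52643603707858 67.54005443087173 136.2504266539175
[ 30  30  30  30  32  42  64  86 100 107 110 114 116 117 118 120 123 125
 127 128 131 133 136 138 140 142 144 146 148 149 151 153 158 163 167 171
 175 179 182 185 188 191 196 199 202 204 206 209 212 214 216 216 217 217
 217 217 216 216 216 214 212 209 206 203 198 192 184 170 142 100  70  64
  64  64  64  64  67  78  98 118 129 133]
[ 40.  40.  47.  77. 128. 178. 205. 205. 176. 117.  61.  42.  41.  40.
  40.  40.  40.  43.] [ 34.  33.  34.  43.  72. 112. 143. 149. 129.  89.  51.  36.  35.  37.
  37.  38.  38.  40.]
beam X,Y 222.61985123475384 -524.8578751279389 drum (np.float64(98.45039161308007), np.float64(32.95773516618846))
drum Y [np.float64(-476.63991989791833), np.float64(-574.9288601499384)]
tcp 142.7322205415246 -525.0080165817056 tall stop
```

```bash
python3 -m creep '[{"hand":0.3,"travel":[0,5.2,0],"angular":[0,0,0]},{"hand":0.3,"travel":[0,5.2,4],"angular":[0,0,0]},{"hand":0.3,"travel":[0,5.2,8],"angular":[0,0,0]},{"hand":0.3,"travel":[0,5.2,12],"angular":[0,0,0]},{"hand":0.3,"travel":[0,5.2,14.7],"angular":[0,0,0]},{"hand":0.3,"travel":[0,5.2,14.7],"angular":[0,0,0]},{"hand":0.3,"travel":[0,5.2,14.7],"angular":[0,0,0]}]'
python3 - <<'E'
from h import *
im=ctrl.get_image('wrist');save(im,'w2.png')
im=ctrl.get_image('side');cv2.imwrite('pics/s2.png',cv2.resize(im['frame'][170:310,240:440,::-1],(800,560),interpolation=cv2.INTER_CUBIC))
e=ctrl.read_state();print(e['eef_pos'],e['eef_pos']@X,e['eef_pos']@Y,e['force'])
E
```

```text
clock: 3.85
eef_pos: [520.0, -117.0, 84.7]
tool_rot: [3.141, 0.0, -0.393]
force: [0.3, 0.2, 0.6]
width: 25.6
[ 521.08957828 -117.12082042   85.97090393] 90.8389096285617 -526.3078259625 [-0.79381176 -0.201178    0.55140102]
```

View pics/w2.png

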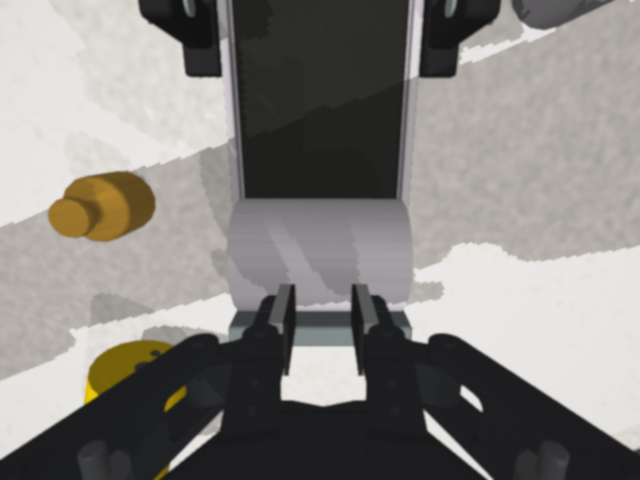

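The tips (270–370, 285) sit over the drum's upper rear half, behind its crest, and the drum is at (229–411, 198–310). Now I feel for contact.

```bash
python3 -m creep '[{"hand":0.3,"travel":[0,0,0.4],"angular":[0,0,0]},{"hand":0.3,"travel":[0,0,0.7],"angular":[0,0,0]},{"hand":0.3,"travel":[0,0,0.8],"angular":[0,0,0]},{"hand":0.3,"travel":[0,0,0.8],"angular":[0,0,0]}]'
python3 -m creep '[{"hand":0.3,"travel":[0,0,0.1],"angular":[0,0,0]},{"hand":0.3,"travel":[0,0,0.2],"angular":[0,0,0]},{"hand":0.3,"travel":[0,0,0.2],"angular":[0,0,0]}]'
```

```text
clock: 4.35
eef_pos: [521.1, -117.1, 78.0]
tool_rot: [-3.141, -0.003, -0.392]
force: [-0.8, -0.3, 0.1]
width: 25.4
clock: 4.65
eef_pos: [521.1, -117.1, 76.0]
tool_rot: [-3.141, -0.003, -0.392]
force: [0.3, -0.9, 0.1]
width: 25.7
```

```bash
python3 -m creep '[{"hand":0.3,"travel":[0,0,0.1],"angular":[0,0,0]},{"hand":0.3,"travel":[0,0,0.2],"angular":[0,0,0]},{"hand":0.3,"travel":[0,0,0.2],"angular":[0,0,0]}]'
python3 -m creep '[{"hand":0.3,"travel":[0,0,0.1],"angular":[0,0,0]},{"hand":0.3,"travel":[0,0,0.1],"angular":[0,0,0]}]'
python3 -m creep '[{"hand":0.3,"travel":[0,0,0.1],"angular":[0,0,0]},{"hand":0.3,"travel":[0,0,0.1],"angular":[0,0,0]}]'
```

```text
clock: 4.95
eef_pos: [521.2, -117.3, 75.5]
tool_rot: [-3.14, -0.004, -0.393]
force: [-2.8, 0.8, 15.5]
width: 25.5
clock: 5.15
eef_pos: [521.2, -117.3, 75.6]
tool_rot: [-3.139, -0.004, -0.393]
force: [-2.1, 0.6, 11.2]
width: 25.6
clock: 5.35
eef_pos: [521.1, -117.4, 75.6]
tool_rot: [-3.138, -0.004, -0.393]
force: [-2.7, 0.2, 11.0]
width: 25.6
```

Contact at TCP z ≈ 75.5 with about 11 N. First a trial stroke of 24 mm.

```bash
python3 -m creep '[{"hand":0.3,"travel":[0,-0.2,0.1],"angular":[0,0,0]},{"hand":0.3,"travel":[0,-0.5,0.1],"angular":[0,0,0]},{"hand":0.3,"travel":[0,-0.9,0.1],"angular":[0,0,0]},{"hand":0.3,"travel":[0,-1.3,0.1],"angular":[0,0,0]},{"hand":0.3,"travel":[0,-1.7,0.1],"angular":[0,0,0]},{"hand":0.3,"travel":[0,-2.1,0.1],"angular":[0,0,0]},{"hand":0.3,"travel":[0,-2.3,0.1],"angular":[0,0,0]},{"hand":0.3,"travel":[0,-2.4,0.1],"angular":[0,0,0]},{"hand":0.3,"travel":[0,-2.4,0.1],"angular":[0,0,0]},{"hand":0.3,"travel":[0,-2.4,0.1],"angular":[0,0,0]}]'
python3 - <<'E'
from h import *
im=ctrl.get_image('wrist');save(im,'w3.png')
e=ctrl.read_state();print(e['eef_pos'],e['eef_pos']@X,e['eef_pos']@Y,e['force'])
for r in ctrl.regions_of('wrist','drum'):
    ys,xs=np.nonzero(r['region']);print(r['confidence'],xs.min(),xs.max(),ys.min(),ys.max())
g=cv2.cvtColor(im['frame'],cv2.COLOR_RGB2GRAY)[:,300:345].mean(1).round().astype(int);print(g[170:350])
E
```

```text
clock: 6.35
eef_pos: [530.4, -95.0, 75.8]
tool_rot: [-3.137, -0.004, -0.393]
force: [-2.6, 0.8, 11.0]
width: 25.6
[530.41053707 -95.04254961  75.77614936] 114.80342921805997 -526.4870337528106 [-1.94055334  0.93433717 11.19645323]
0.9 221 413 223 339
0.54 96 184 385 479
[ 33  33  32  31  31  30  30  31  30  30  30  30  30  30  30  30  30  30
  30  30  30  30  30  30  30  30  30  30  30  30  30  30  30  30  30  30
  30  30  30  30  30  30  31  31  30  31  31  31  31  31  31  32  40  60
  82  96 102 105 107 110 112 113 114 116 118 119 120 122 123 125 125 126
 127 129 129 130 130 130 129 130 131 133 134 134 134 134 135 136 136 137
 137 138 138 138 138 138 139 140 142 143 145 146 146 146 146 146 146 147
 147 147 148 149 150 150 149 149 149 149 150 150 151 152 153 154 155 155
 155 155 155 156 156 156 157 157 157 157 158 158 158 158 158 158 158 158
 159 160 160 159 159 159 159 158 158 157 156 155 154 155 157 161 164 168
 171 172 171 167 163 161 158 143 108  76  66  65  65  65  65  65  65  65]
```

```bash
python3 - <<'E'
from h import *
im=ctrl.get_image('wrist');print(edges(im,223.5,337.3))
E
```

```text
(np.float64(112.35972256351587), np.float64(31.12235726162086))
```

Rolling without slip: the drum is at X≈112 after about 13 mm. I finish this stroke, then lift, go back and touch down again.

```bash
python3 -m creep '[{"hand":0.3,"travel":[0,-0.3,0.1],"angular":[0,0,0]},{"hand":0.3,"travel":[0,-0.7,0.1],"angular":[0,0,0]},{"hand":0.3,"travel":[0,-1.1,0.1],"angular":[0,0,0]},{"hand":0.3,"travel":[0,-1.3,0.1],"angular":[0,0,0]},{"hand":0.3,"travel":[0,-1.4,0.1],"angular":[0,0,0]},{"hand":0.3,"travel":[0,-1.4,0.1],"angular":[0,0,0]},{"hand":0.3,"travel":[0,-1.4,0.1],"angular":[0,0,0]},{"hand":0.3,"travel":[0,-1.4,-0.2],"angular":[0,0,0]},{"hand":0.3,"travel":[0,-1.4,-0.8],"angular":[0,0,0]},{"hand":0.3,"travel":[0,-0.4,-0.8],"angular":[0,0,0]},{"hand":0.3,"travel":[0,0.6,-0.8],"angular":[0,0,0]},{"hand":0.3,"travel":[0,0.6,-0.8],"angular":[0,0,0]},{"hand":0.3,"travel":[0,0.6,-0.3],"angular":[0,0,0]},{"hand":0.3,"travel":[0,0.6,-0.1],"angular":[0,0,0]},{"hand":0.3,"travel":[0,0.6,0.0],"angular":[0,0,0]},{"hand":0.3,"travel":[0,0.6,0.1],"angular":[0,0,0]},{"hand":0.3,"travel":[0,0.6,0.1],"angular":[0,0,0]}]'
python3 - <<'E'
from h import *
im=ctrl.get_image('wrist');save(im,'w4.png')
e=ctrl.read_state();print(e['eef_pos'],e['eef_pos']@X,e['eef_pos']@Y,e['force'])
g=cv2.cvtColor(im['frame'],cv2.COLOR_RGB2GRAY)[:,300:345].mean(1).round().astype(int);d=np.diff(g);print(g[170:360])
for r in ctrl.regions_of('wrist','drum'):
    ys,xs=np.nonzero(r['region']);print(r['confidence'],xs.min(),xs.max(),ys.min(),ys.max(),edges(im,ys.min(),ys.max()))
E
```

```text
clock: 8.2
eef_pos: [528.0, -100.3, 75.5]
tool_rot: [-3.137, -0.004, -0.393]
force: [-2.4, 0.8, 10.4]
width: 25.9
[ 527.96177086 -100.24399038   75.50407419] 109.06101375086058 -526.211159496362 [-2.33783993  0.93969035 11.17705209]
[ 30  31  30  30  30  30  30  30  30  30  30  30  30  30  30  30  30  30
  30  30  31  30  30  30  30  31  31  31  33  45  70  92 103 107 110 113
 115 117 119 121 122 122 122 123 125 126 127 127 128 129 129 130 130 131
 130 130 131 131 133 134 135 136 136 135 135 135 135 135 136 136 137 137
 137 137 138 138 139 139 140 141 142 143 144 144 144 144 145 145 145 145
 146 146 147 147 148 148 148 149 148 148 148 148 148 148 148 148 148 148
 148 148 148 148 148 148 148 148 148 149 149 150 149 149 149 149 149 149
 148 148 148 147 147 147 147 147 147 146 145 144 143 142 141 140 138 137
 135 134 132 126 110  79  51  39  35  32  35  55  85  99  87  70  65  65
  65  65  65  65  65  65  65  65  65  65  65  65  65  65  65  65  65  65
  65  65  65  65  65  65  65  65  65  65]
0.78 219 415 200 319 (np.float64(118.80885272295417), np.float64(32.03154372602303))
0.64 84 186 370 479 (np.float64(8.888922745566504), np.float64(30.330778039916844))
```

Drum at X≈118.8, tip at 109. Full stroke and return.

```bash
cat >> h.py <<'E'
def stat():
    im=ctrl.get_image('wrist');e=ctrl.read_state()
    print('t',e['clock'],'tcp',e['eef_pos']@X,e['eef_pos']@Y,e['eef_pos'][2],'F',np.round(e['force'],1))
    rs=[r['region'] for r in ctrl.regions_of('wrist','drum')]
    for m in rs:
        ys,xs=np.nonzero(m)
        if abs(xs.mean()-322)<60:print(xs.min(),xs.max(),ys.min(),ys.max(),edges(im,ys.min(),ys.max()))
    return im
E
python3 -m creep '[{"hand":0.3,"travel":[0,-0.3,0.1],"angular":[0,0,0]},{"hand":0.3,"travel":[0,-0.7,0.1],"angular":[0,0,0]},{"hand":0.3,"travel":[0,-1.2,0.1],"angular":[0,0,0]},{"hand":0.3,"travel":[0,-1.7,0.1],"angular":[0,0,0]},{"hand":0.3,"travel":[0,-2.2,0.1],"angular":[0,0,0]},{"hand":0.3,"travel":[0,-2.7,0.1],"angular":[0,0,0]},{"hand":0.3,"travel":[0,-3.2,0.1],"angular":[0,0,0]},{"hand":0.3,"travel":[0,-3.6,0.1],"angular":[0,0,0]},{"hand":0.3,"travel":[0,-3.9,0.1],"angular":[0,0,0]},{"hand":0.3,"travel":[0,-4.0,0.1],"angular":[0,0,0]},{"hand":0.3,"travel":[0,-4.0,0.1],"angular":[0,0,0]},{"hand":0.3,"travel":[0,-4.0,0.1],"angular":[0,0,0]},{"hand":0.3,"travel":[0,-4.0,-0.3],"angular":[0,0,0]},{"hand":0.3,"travel":[0,-4.0,-0.8],"angular":[0,0,0]},{"hand":0.3,"travel":[0,-2.0,-0.8],"angular":[0,0,0]},{"hand":0.3,"travel":[0,-2.0,-0.8],"angular":[0,0,0]},{"hand":0.3,"travel":[0,-2.0,-0.2],"angular":[0,0,0]},{"hand":0.3,"travel":[0,-2.0,0.0],"angular":[0,0,0]},{"hand":0.3,"travel":[0,-2.0,0.1],"angular":[0,0,0]},{"hand":0.3,"travel":[0,-2.0,0.1],"angular":[0,0,0]}]'
python3 -c "
from h import *
stat()"
```

```text
clock: 10.3
eef_pos: [535.9, -80.9, 75.4]
tool_rot: [-3.135, -0.004, -0.392]
force: [-3.6, 0.2, 13.7]
width: 25.3
t 10.35 tcp 130.00037511522913 -526.1361366338136 75.44135251256426 F [-3.3  0.8 13.6]
220 416 202 319 (np.float64(139.24218531546853), np.float64(31.527619839810257))
```

```bash
python3 -m creep '[{"hand":0.3,"travel":[0,-0.3,0.1],"angular":[0,0,0]},{"hand":0.3,"travel":[0,-0.7,0.1],"angular":[0,0,0]},{"hand":0.3,"travel":[0,-1.2,0.1],"angular":[0,0,0]},{"hand":0.3,"travel":[0,-1.7,0.1],"angular":[0,0,0]},{"hand":0.3,"travel":[0,-2.2,0.1],"angular":[0,0,0]},{"hand":0.3,"travel":[0,-2.7,0.1],"angular":[0,0,0]},{"hand":0.3,"travel":[0,-3.2,0.1],"angular":[0,0,0]},{"hand":0.3,"travel":[0,-3.6,0.1],"angular":[0,0,0]},{"hand":0.3,"travel":[0,-3.9,0.1],"angular":[0,0,0]},{"hand":0.3,"travel":[0,-4.0,0.1],"angular":[0,0,0]},{"hand":0.3,"travel":[0,-4.0,0.1],"angular":[0,0,0]},{"hand":0.3,"travel":[0,-4.0,0.1],"angular":[0,0,0]},{"hand":0.3,"travel":[0,-4.0,-0.3],"angular":[0,0,0]},{"hand":0.3,"travel":[0,-4.0,-0.8],"angular":[0,0,0]},{"hand":0.3,"travel":[0,-2.0,-0.8],"angular":[0,0,0]},{"hand":0.3,"travel":[0,-2.0,-0.8],"angular":[0,0,0]},{"hand":0.3,"travel":[0,-2.0,-0.2],"angular":[0,0,0]},{"hand":0.3,"travel":[0,-2.0,0.0],"angular":[0,0,0]},{"hand":0.3,"travel":[0,-2.0,0.1],"angular":[0,0,0]},{"hand":0.3,"travel":[0,-2.0,0.1],"angular":[0,0,0]}]'
python3 -c "
from h import *
save(stat(),'w5.png')"
```

```text
clock: 12.4
eef_pos: [543.9, -61.4, 75.5]
tool_rot: [-3.134, -0.003, -0.391]
force: [-3.3, 0.2, 12.8]
width: 25.5
t 12.45 tcp 151.11323726324304 -526.0866268224615 75.4618061166625 F [-3.   0.3 12.3]
219 417 201 320 (np.float64(160.38062351238636), np.float64(32.052588489477664))
```

View pics/w5.png

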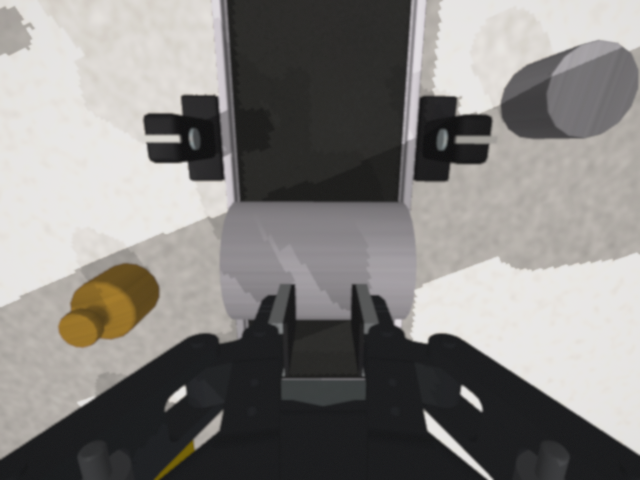

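The picture shows the drum lying straight across the track (219–417, 201–320). The gate lines are at (162,139) and (472,139).

```bash
python3 -c "
from h import *
im=ctrl.get_image('wrist')
print([ray(im,u,139.3,62)@X for u in(162,472)])
g=cv2.cvtColor(im['frame'],cv2.COLOR_RGB2GRAY).astype(int);print(g[130:150,152:175].mean(1).round(),g[130:150,460:485].mean(1).round())"
python3 -m creep '[{"hand":0.3,"travel":[0,-0.3,0.1],"angular":[0,0,0]},{"hand":0.3,"travel":[0,-0.7,0.1],"angular":[0,0,0]},{"hand":0.3,"travel":[0,-1.2,0.1],"angular":[0,0,0]},{"hand":0.3,"travel":[0,-1.7,0.1],"angular":[0,0,0]},{"hand":0.3,"travel":[0,-2.2,0.1],"angular":[0,0,0]},{"hand":0.3,"travel":[0,-2.7,0.1],"angular":[0,0,0]},{"hand":0.3,"travel":[0,-3.2,0.1],"angular":[0,0,0]},{"hand":0.3,"travel":[0,-3.6,0.1],"angular":[0,0,0]},{"hand":0.3,"travel":[0,-3.9,0.1],"angular":[0,0,0]},{"hand":0.3,"travel":[0,-4.0,0.1],"angular":[0,0,0]},{"hand":0.3,"travel":[0,-4.0,0.1],"angular":[0,0,0]},{"hand":0.3,"travel":[0,-4.0,0.1],"angular":[0,0,0]},{"hand":0.3,"travel":[0,-4.0,-0.3],"angular":[0,0,0]},{"hand":0.3,"travel":[0,-4.0,-0.8],"angular":[0,0,0]},{"hand":0.3,"travel":[0,-2.0,-0.8],"angular":[0,0,0]},{"hand":0.3,"travel":[0,-2.0,-0.8],"angular":[0,0,0]},{"hand":0.3,"travel":[0,-2.0,-0.2],"angular":[0,0,0]},{"hand":0.3,"travel":[0,-2.0,0.0],"angular":[0,0,0]},{"hand":0.3,"travel":[0,-2.0,0.1],"angular":[0,0,0]},{"hand":0.3,"travel":[0,-2.0,0.1],"angular":[0,0,0]}]'
python3 -c "
from h import *
stat()"
```

```text
[np.float64(223.63893980021138), np.float64(223.75989019885958)]
[ 43.  43.  45.  65. 111. 164. 201. 214. 215. 214. 210. 189. 146.  91.
  53.  44.  44.  44.  44.  44.] [ 30.  30.  30.  31.  45.  78. 119. 147. 157. 159. 158. 155. 142. 112.
  71.  38.  30.  30.  30.  30.]
clock: 14.55
eef_pos: [551.8, -41.8, 75.5]
tool_rot: [-3.133, -0.003, -0.39]
force: [-2.6, -0.4, 12.2]
width: 25.4
t 14.6 tcp 172.2352360496541 -525.961473220528 75.47264675449797 F [-2.5  1.3 12.1]
220 417 201 320 (np.float64(181.55319313499444), np.float64(32.057939215848975))
```

```bash
python3 -m creep '[{"hand":0.3,"travel":[0,-0.3,0.1],"angular":[0,0,0]},{"hand":0.3,"travel":[0,-0.7,0.1],"angular":[0,0,0]},{"hand":0.3,"travel":[0,-1.2,0.1],"angular":[0,0,0]},{"hand":0.3,"travel":[0,-1.7,0.1],"angular":[0,0,0]},{"hand":0.3,"travel":[0,-2.2,0.1],"angular":[0,0,0]},{"hand":0.3,"travel":[0,-2.7,0.1],"angular":[0,0,0]},{"hand":0.3,"travel":[0,-3.2,0.1],"angular":[0,0,0]},{"hand":0.3,"travel":[0,-3.6,0.1],"angular":[0,0,0]},{"hand":0.3,"travel":[0,-3.9,0.1],"angular":[0,0,0]},{"hand":0.3,"travel":[0,-4.0,0.1],"angular":[0,0,0]},{"hand":0.3,"travel":[0,-4.0,0.1],"angular":[0,0,0]},{"hand":0.3,"travel":[0,-4.0,0.1],"angular":[0,0,0]},{"hand":0.3,"travel":[0,-4.0,-0.3],"angular":[0,0,0]},{"hand":0.3,"travel":[0,-4.0,-0.8],"angular":[0,0,0]},{"hand":0.3,"travel":[0,-2.0,-0.8],"angular":[0,0,0]},{"hand":0.3,"travel":[0,-2.0,-0.8],"angular":[0,0,0]},{"hand":0.3,"travel":[0,-2.0,-0.2],"angular":[0,0,0]},{"hand":0.3,"travel":[0,-2.0,0.0],"angular":[0,0,0]},{"hand":0.3,"travel":[0,-2.0,0.1],"angular":[0,0,0]},{"hand":0.3,"travel":[0,-2.0,0.1],"angular":[0,0,0]}]'
python3 -c "
from h import *
save(stat(),'w6.png')"
```

```text
clock: 16.65
eef_pos: [559.8, -22.1, 75.5]
tool_rot: [-3.131, -0.003, -0.389]
force: [-2.1, 0.7, 12.7]
width: 25.5
t 16.7 tcp 193.46998854112667 -525.7371279902476 75.48272989365194 F [-3.1 -0.2 12.6]
221 417 201 320 (np.float64(202.79268907360915), np.float64(32.064545070619246))
```

View pics/w6.png

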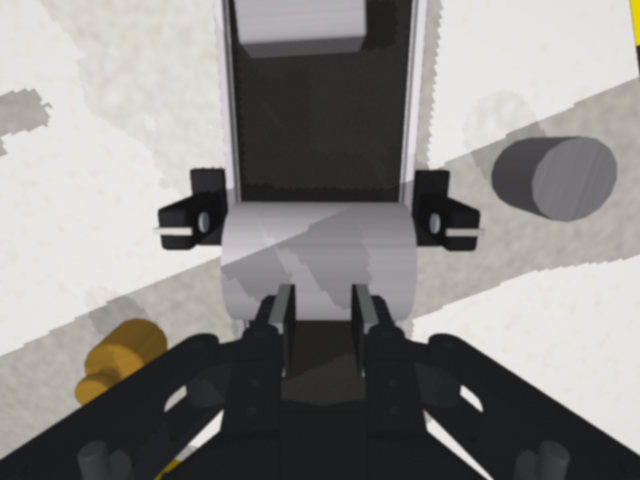

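The drum (221–417, 201–320) is nearly at the gate, with the lines at (173,231) and (464,231). The block ahead has not moved.

```bash
python3 -c "
from h import *
im=ctrl.get_image('wrist')
g=cv2.cvtColor(im['frame'],cv2.COLOR_RGB2GRAY).astype(float)
for a,b in((162,182),(455,474)):
    p=g[222:242,a:b].mean(1)
    w=np.clip(p-p.min()-25,0,None);v=(w*np.arange(222,242)).sum()/w.sum();print(p.round(),v,ray(im,(a+b)/2,v,62)@X)
p=g[195:330,300:345].mean(1).round();print(p[:14],p[-30:])
print(edges(im,200.2,320.2),edges(im,199.7,320))"
```

```text
[ 45.  45.  45.  46.  63. 108. 162. 200. 213. 214. 213. 205. 173. 114.
  60.  44.  43.  44.  44.  44.] 231.07167131625664 223.75369148966405
[ 30.  29.  29.  29.  31.  43.  75. 114. 145. 157. 160. 160. 153. 132.
  90.  49.  32.  30.  30.  30.] 232.1930551370895 223.47721412626117
[ 31.  31.  31.  31.  31.  35.  51.  76.  97. 107. 112. 118. 122. 126.] [148. 147. 147. 146. 146. 146. 146. 146. 145. 144. 144. 143. 142. 141.
 139. 137. 136. 133. 127. 109.  79.  48.  36.  34.  34.  34.  34.  34.
  34.  34.]
(np.float64(203.0201187528013), np.float64(32.3194413534679)) (np.float64(203.21890829400348), np.float64(32.390043283682395))
```

Remaining: about 20.9 mm. A 38 mm stroke, held in contact, then I measure.

```bash
python3 -m creep '[{"hand":0.3,"travel":[0,-0.3,0.1],"angular":[0,0,0]},{"hand":0.3,"travel":[0,-0.7,0.1],"angular":[0,0,0]},{"hand":0.3,"travel":[0,-1.2,0.1],"angular":[0,0,0]},{"hand":0.3,"travel":[0,-1.7,0.1],"angular":[0,0,0]},{"hand":0.3,"travel":[0,-2.2,0.1],"angular":[0,0,0]},{"hand":0.3,"travel":[0,-2.7,0.1],"angular":[0,0,0]},{"hand":0.3,"travel":[0,-3.1,0.1],"angular":[0,0,0]},{"hand":0.3,"travel":[0,-3.5,0.1],"angular":[0,0,0]},{"hand":0.3,"travel":[0,-3.7,0.1],"angular":[0,0,0]},{"hand":0.3,"travel":[0,-3.8,0.1],"angular":[0,0,0]},{"hand":0.3,"travel":[0,-3.8,0.1],"angular":[0,0,0]},{"hand":0.3,"travel":[0,-3.8,0.1],"angular":[0,0,0]}]'
cat >> h.py <<'E'
def gate(im,v0,v1,a1,b1,a2,b2):
    g=cv2.cvtColor(im['frame'],cv2.COLOR_RGB2GRAY).astype(float);o=[]
    for a,b in((a1,b1),(a2,b2)):
        p=g[v0:v1,a:b].mean(1);w=np.clip(p-p.min()-25,0,None);v=(w*np.arange(v0,v1)).sum()/w.sum();o.append((v,ray(im,(a+b)/2,v,62)@X))
    return o
E
python3 -c "
from h import *
im=stat();save(im,'w7.png')
for r in ctrl.regions_of('wrist','beam'):
    ys,xs=np.nonzero(r['region']);print(xs.min(),xs.max(),ys.min(),ys.max())"
```

```text
clock: 18.0
eef_pos: [575.1, 14.8, 75.6]
tool_rot: [-3.129, -0.004, -0.387]
force: [-1.3, 2.0, 10.0]
width: 25.8
t 18.05 tcp 233.38613031022481 -525.7972129281286 75.54414352009684 F [-0.5  0.7  9.1]
225 413 237 353 (np.float64(222.7373527608595), np.float64(31.883934630568312))
0 15 188 224
164 474 230 323
```

View pics/w7.png

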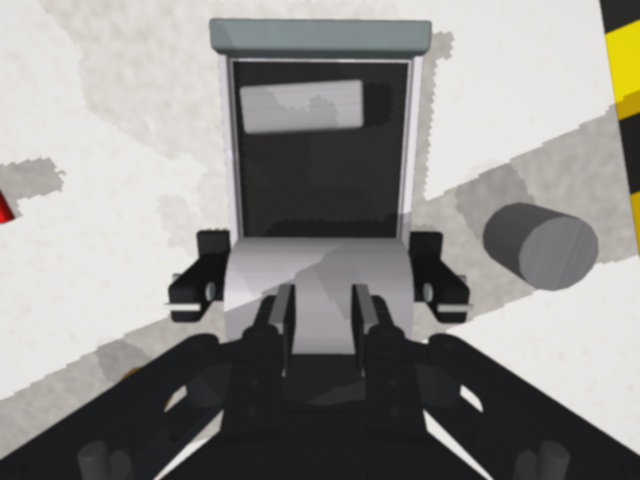

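The lines are now at (184,307) and (453,308), and the drum spans rows 237–353. I compute the residual.

```bash
python3 -c "
from h import *
im=ctrl.get_image('wrist');print(gate(im,298,317,172,196,442,464))
g=cv2.cvtColor(im['frame'],cv2.COLOR_RGB2GRAY)[:,300:345].mean(1).round();print(g[230:245],g[345:362])"
```

```text
[(np.float64(306.8130340517791), np.float64(223.48439715010247)), (np.float64(307.78158564160543), np.float64(223.25400326397607))]
[ 31.  31.  31.  31.  31.  32.  41.  62.  84.  97. 102. 105. 109. 113.
 117.] [142. 140. 139. 138. 136. 134. 130. 118.  94.  61.  39.  34.  34.  34.
  34.  34.  34.]
```

Residual about 0.6 mm: nudge the tip 1.2 mm, settle, then lift clear.

```bash
python3 -m creep '[{"hand":0.3,"travel":[0,-0.1,0.1],"angular":[0,0,0]},{"hand":0.3,"travel":[0,-0.12,0.1],"angular":[0,0,0]},{"hand":0.3,"travel":[0,-0.12,0.1],"angular":[0,0,0]},{"hand":0.3,"travel":[0,-0.12,0.1],"angular":[0,0,0]},{"hand":0.3,"travel":[0,-0.12,0],"angular":[0,0,0]},{"hand":0.3,"travel":[0,-0.12,-0.2],"angular":[0,0,0]},{"hand":0.3,"travel":[0,-0.12,-1],"angular":[0,0,0]},{"hand":0.3,"travel":[0,-0.12,-4],"angular":[0,0,0]},{"hand":0.3,"travel":[0,0,-8],"angular":[0,0,0]},{"hand":0.3,"travel":[0,2,-11],"angular":[0,0,0]},{"hand":0.3,"travel":[0,4,-13],"angular":[0,0,0]},{"hand":0.3,"travel":[0,4,-13],"angular":[0,0,0]},{"hand":0.3,"travel":[0,4,-13],"angular":[0,0,0]}]'
python3 -c "
from h import *
im=stat();save(im,'w8.png')
for c in('scene','side'):
    i=ctrl.get_image(c);print([(d['at']@X,d['at']@Y,d['at']) for d in ctrl.spot_point(c,'drum')])
print(ctrl.read_state()['clock'])"
```

```text
clock: 19.5
eef_pos: [558.9, -23.2, 205.3]
tool_rot: [-3.128, -0.004, -0.388]
force: [-0.3, -0.3, -0.1]
width: 25.4
t 19.55 tcp 192.74834336189252 -524.8517850411927 204.53846840812304 F [-0.8 -0.3 -0.9]
267 376 152 224 (np.float64(223.6042627993723), np.float64(31.86925756542338))
[(np.float64(224.49781289701835), np.float64(-524.7363357005644), [570.7, 7.0, 42.4]), (np.float64(-28.145760177513342), np.float64(-388.41526255288926), [348.2, -174.4, 34.5])]
[(np.float64(-28.91922708802424), np.float64(-395.443900325484), [354.4, -177.8, 36.1]), (np.float64(221.71299365772242), np.float64(-524.8054862930938), [569.7, 4.4, 42.9])]
19.8
```

View pics/w8.png

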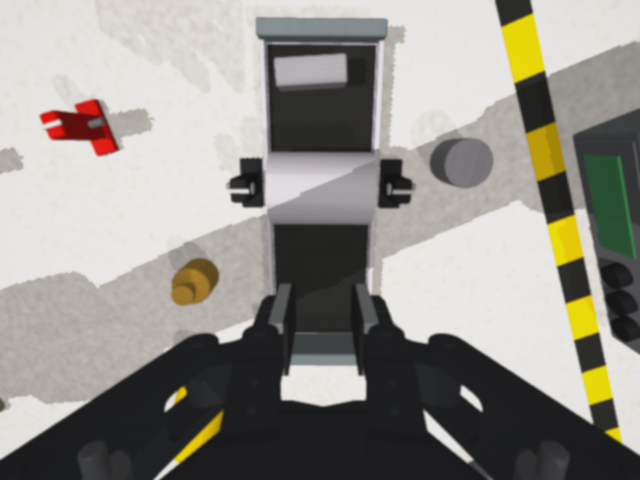

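The drum (267–376, 152–224) lies between the posts, lines at about (240,187) and (400,188). Nothing else has moved and the tips are clear. Last check: residual and stillness after 1 s.

```bash
python3 -m creep '[{"hand":0.3,"travel":[0,0,0],"angular":[0,0,0]},{"hand":0.3,"travel":[0,0,0],"angular":[0,0,0]},{"hand":0.3,"travel":[0,0,0],"angular":[0,0,0]},{"hand":0.3,"travel":[0,0,0],"angular":[0,0,0]},{"hand":0.3,"travel":[0,0,0],"angular":[0,0,0]},{"hand":0.3,"travel":[0,0,0],"angular":[0,0,0]},{"hand":0.3,"travel":[0,0,0],"angular":[0,0,0]},{"hand":0.3,"travel":[0,0,0],"angular":[0,0,0]}]'
python3 -c "
from h import *
im=stat();print(gate(im,180,196,231,249,392,410))
g=cv2.cvtColor(im['frame'],cv2.COLOR_RGB2GRAY).astype(float)
print(g[178:198,231:249].mean(1).round(),g[178:198,392:410].mean(1).round(),g[146:158,290:350].mean(1).round(),g[216:230,290:350].mean(1).round())"
```

```text
clock: 20.6
eef_pos: [558.6, -22.8, 204.1]
tool_rot: [-3.13, -0.002, -0.387]
force: [-0.1, 0.4, 0.2]
width: 25.5
t 20.65 tcp 192.38607039511635 -524.9413402122527 204.10685614151308 F [-0.7  0.   0.5]
266 378 152 225 (np.float64(223.352828902317), np.float64(32.191703315437174))
[(np.float64(190.89126346384), np.float64(223.86826537447487)), (np.float64(192.05121293800536), np.float64(223.57147916384216))]
[ 53.  43.  41.  43.  44.  44.  44.  44.  45.  55.  97. 160. 208. 216.
 196. 145.  88.  54.  48.  48.] [ 43.  31.  26.  26.  27.  28.  30.  31.  33.  33.  39.  64. 101. 132.
 143. 134. 106.  67.  36.  28.] [ 40.  36.  33.  32.  37.  56.  87. 112. 125. 133. 141. 148.] [136. 134. 133. 130. 127. 122. 115. 104.  84.  56.  38.  35.  34.  34.]
```

Drum 223.4–223.6, gate 223.7: centred to well under 1 mm, and still. I hand it in.

```bash
python3 -c "
from h import *
print(ctrl.finish_job())"
```

```text
the job is handed in; nothing more can be done
None
```

The metal drum is resting centred between the two black posts of the light gate, and I handed the job in at about 21 s of the 72 s allowed. I rolled it about 125 mm in six strokes. Each one pressed from above on the crest at about 10–14 N, and I stopped and lifted off between strokes.

**Centring:** the last wrist-camera measurement put the drum's axis about 0.3 mm from the gate's index lines. The estimates from the two fixed cameras differed by about 1 mm and 2 mm on either side, which is within their stated error of about 4 mm.

**Stillness:** about 1 s later the drum had not moved beyond the measurement noise. The gripper was about 130 mm clear and the tool force was about zero.

**Other items:** in the last wrist picture the block, weight and puck looked unmoved. I did not re-check the driver, tape, pot and meter at the end, but the fingers never came near them. No check failed.

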